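# Press a quick coupling down on the sprung gauge pin and hold it at the stop

## Robot

A 7-joint arm with a two-finger parallel gripper is mounted at the origin on a cart in front of the work surface, level with it; the furniture and walls round the work are solid. World frame = base frame: x ahead of the robot, y to its left, z up, the work surface at z = 0. Lengths are in m, angles in rad, forces in N, time in s.
With the tool pointing down it reaches from about 0.4 to 0.875 m from the base axis. Payload 19.3 kg.
Tool frame: the origin (TCP) lies at the very end of the fingers, on their centre line; the grasp point (between the pads) lies 19 mm behind it; z points along the fingers, y is the line along which they close (so a half turn about z gives the same grasp; the last joint's range is limited). The gripper opens to 85 mm and grips with 20 to 120 N. Pads are 22 mm wide; open, the fingers measure 114 mm over their backs; the gripper's body (76 mm by 85 mm) begins 54 mm behind the grasp point. The pads swing forward as they close: fully open they stand 13 mm farther back than shut.
Start: joints at [-1.266, 0.521, -0.036, 1.599, 0.021, 1.021, -0.113], TCP at [0.229, 0.582, 0.231] pointing down, gripper open.
Joint ranges: [-2.91, 2.91], [-0.3, 2.13], [-1.5, 1.42], [0.17, 2.43], [-1.26, 4.41], [0.16, 1.93], [-2.52, 2.52]. Speed limits (rad/s): [1.89, 1.89, 2.39, 2.39, 3.01, 3.01, 3.01].

## Interface

Orientations are given as [roll, pitch, yaw] about the fixed x, y, z axes, in that order (R = Rz(yaw) Ry(pitch) Rx(roll)).
In Python, from workcell import bot gives the robot as it stands.
- The arm moves only by the shell command python3 -m crank 'ROWS' [FORCE]. ROWS is a JSON object of lists of equal length, an entry for each row: "travel": the shift along the world's x, y, z in cm, a list of three; "turn": the turn, a rotation vector about the world's x, y, z in degrees, a list of three; "gripper": the closure, from 0 (fully open) to 1 (shut). A call has exactly 5 rows; each row is the pose to reach, as a shift and turn from the pose commanded when the call began; what a row does not reach only later rows make up. A row lasts 1/10 s, in which the tool goes at most 50 mm and 8.59 degrees, less where a joint would pass 70% of its speed; a pose out of reach is approached as far as the arm can. A call with a gripper value outside its range is refused whole. The fingers move at their own pace and stop on an object; FORCE is the grip in N (left out, the last holds). Time passes only in rows, so rows that repeat a pose let the fingers close, or fill a call up. It gives the time, the measured TCP pose, the force, the opening and the grip force at its end, in the units of the state.
- bot.observe(): the state, without advancing time (a new reading comes with each control period).
- bot.grab_frame(name): name is "scene" or "top"; returns a dict with "pixels" (384x512x3 uint8, red, green, blue), "fx", "fy", "cx", "cy" (pixels), "dist" ([k1, k2, p1, p2, k3] as OpenCV has them; the pictures are not rectified), "extrinsics" (4x4, takes a point from world to camera coordinates). Camera axes: x right, y down, z forward; pixel columns grow to the right and rows downward; lengths in m; the calibration is good to about 2 mm. A picture is of the moment at which its call begins. There is no depth.
- bot.job_done(): hands the job in; it is judged then, once.
The state is a dict: "clock": time; "qpos": joint angles; "qd": joint speeds; "joint_efforts": joint torques, N m; "position": TCP position; "tool_rot": TCP orientation; "force": force on the tool from outside, world axes, zero at the start; "moment": the same for the moment, N m; "grip_width": finger opening in m; "finger_force": force on a finger pad.
Only numpy, scipy, OpenCV 4.12 (cv2) and the standard library are available. Lean on these libraries where they do the work, as an engineer would, in place of code of your own. Each camera call takes 0.05 s, during which the arm holds its last target. There are 200 camera calls.

## Task

Check the long white quick coupling on the press gauge. First press the gauge's hinged guide lid shut until it clicks past its catch; then take the longest, slim white coupling from among the three couplings standing loose on the table, lower it upright, foot first, through the round guide in the lid and press it down against the sprung pin until its foot sits firmly on the hard stop. Do not hammer or force it, leave the other two couplings where they stand, and finish while still holding the coupling pressed against the stop: do not let go.

Things in the scene. Friction and masses are not known exactly. Their poses are not given: they have to be found in the camera images.
- gauge_base: Base of the press gauge, fixed to the table: dark steel plate 136 x 100 x 12 mm. Origin: underside, on the axis of the pin and stop (table height). Its +x points to the hinge side, -x to the catch block (the side roughly toward the robot), z up. With the lid shut the whole gauge is 50 mm high.
- anvil: Hard stop: upright steel post, 32 mm diameter, flat top 30 mm above the table, on the gauge axis; the pin rises through its middle. The coupling's foot must finally sit on it.
- stop_face (a point): Centre of the flat top of the hard stop, on the gauge axis, 30 mm above the table.
- pin (a joint): Sprung brass pin, 12 mm diameter, standing 14 mm proud of the hard stop (tip 44 mm above the table) at 0. The value is how far it is pressed down (m): 0.014 is flush with the stop. Spring 500 N/m, preload 4 N: 11 N when flush.
- lid (a joint): Hinge angle of the aluminium guide lid (rad): 0 shut, grows as it opens upward. Starts between 0.45 and 0.8; friction keeps it where it is left. The hinge axis is gauge y, 45 mm along gauge +x from the gauge axis, 40 mm above the table. The catch resists between 0.09 and 0.04 (about 10 N at the tab, straight down), then snaps it to 0; no force is needed after that.
- lid_tab (a point): Middle of the upper face of the lid's press tab (24 x 50 mm, 6 mm thick), 89 mm from the hinge axis toward the front edge; shut, it is 44 mm from the gauge axis along gauge -x and 43 mm above the table. Press here.
- lid_bore (a point): Centre of the upper rim of the lid's guide ring (bore 31 mm, outside 44 mm, 7 mm above the lid plate). With the lid shut it is on the gauge axis, 50 mm above the table.
- coupling_long: The coupling to use: white, slim, 60 mm tall, 26 mm across, standing loose on its foot (25 mm across), about 110 g. Origin: centre of the foot; z up to the narrower capped end (18 mm at the very top, full 26 mm from 5 to 47 mm height). Grip it about 44 mm above its foot, so that the fingertips stay above the guide ring when the foot is on the stop.
- coupling_stubby: Bystander: white, thick, short coupling, 46 mm tall, 33 mm across. Origin: centre of its foot.
- coupling_brass: Bystander: brass-coloured coupling, 54 mm tall, 33 mm across at the collar, narrow neck. Origin: centre of its foot.
Mind the look-alikes: they are no part of the job. Leave any pink or purple look-alike of the coupling_long alone.

How it is judged:
By the outcome, as a careful person would: the job done as asked, in the order asked, and still so for the second after the job is handed in, while the arm keeps its last pose, push and grip.
It also fails if it takes over 61 s, if anything falls off the work surface, if the arm or the gripper's body presses on something with over 40 N, if the wrist force passes 120 N, or if a joint passes its speed limit or range.

## Working session

There is one attempt and no reset: what is moved stays moved. The work goes in short steps, Python scripts to look and compute and a shell command to move; the robot and the scene stay as the last step left them, time stands still between calls to the robot, and variables do not carry over. Pictures are saved under pics/ and viewed, at most 10 in all, crops included, and the job is handed in when it is done.

```bash
mkdir -p pics; ls
cat > h.py <<'E'
import numpy as np, cv2, pickle
from workcell import bot
def grab(n,f):
    d=bot.grab_frame(n); cv2.imwrite(f'pics/{f}.png',np.array(d['pixels'])[:,:,::-1]); pickle.dump({k:np.array(v) for k,v in d.items()},open(f'pics/{f}.pkl','wb')); return d
def load(f): return pickle.load(open(f'pics/{f}.pkl','rb'))
def K(d): return np.array([[d['fx'],0,d['cx']],[0,d['fy'],d['cy']],[0,0,1.]],float)
def onplane(d,uv,z):
    p=cv2.undistortPoints(np.array(uv,float).reshape(-1,1,2),K(d),np.array(d['dist'],float)).reshape(-1,2)
    E=np.array(d['extrinsics']);R,t=E[:3,:3],E[:3,3];c=-R.T@t
    r=np.c_[p,np.ones(len(p))]@R
    return c+r*((z-c[2])/r[:,2])[:,None]
def proj(d,P):
    E=np.array(d['extrinsics'])
    return cv2.projectPoints(np.array(P,float).reshape(-1,1,3),cv2.Rodrigues(E[:3,:3])[0],E[:3,3],K(d),np.array(d['dist'],float))[0].reshape(-1,2)
E
python3 - <<'E'
from h import *
for n in('scene','top'):
    d=grab(n,n+'0'); E=np.array(d['extrinsics']); print(n,-E[:3,:3].T@E[:3,3],E[2,:3],d['fx'])
im=np.hstack([cv2.imread('pics/scene0.png'),cv2.imread('pics/top0.png')])
o=bot.observe();print(o)
E
```

```text
pics
scene [-0.01806422 -0.50201246  0.49037054] [ 0.60962662  0.58749996 -0.53216462] 469.2321619506865
top [0.35833636 0.01169579 0.92549299] [ 0.16784413 -0.00601498 -0.9857952 ] 347.7914172302532
{'clock': 0.1, 'qpos': array([-1.26622479,  0.52191481, -0.03633628,  1.59990907,  0.02119525,
        1.02110258, -0.11280915]), 'qd': array([-0.00019277, -0.00033994, -0.000748  , -0.00091656, -0.00154301,
       -0.00016072, -0.00088992]), 'joint_efforts': array([ 3.63813037e-03, -9.28492928e+01,  1.98400967e+00, -3.70538270e+01,
        1.81233720e-02,  5.37702625e-03,  3.99473026e-05]), 'position': array([0.22870899, 0.5813505 , 0.23082288]), 'tool_rot': array([-3.14064527e+00,  5.68698687e-05,  2.76680545e+00]), 'force': array([ 0.62887927, -0.90916196,  0.14611402]), 'moment': array([ 0.03211258,  0.01629956, -0.03641467]), 'finger_force': 0.0, 'grip_width': 0.08534921188533048}
```

View pics/scene0.png

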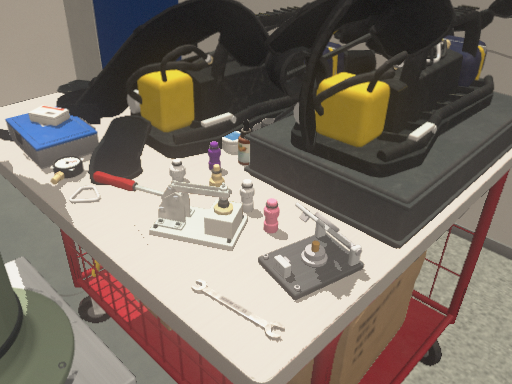

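View pics/top0.png

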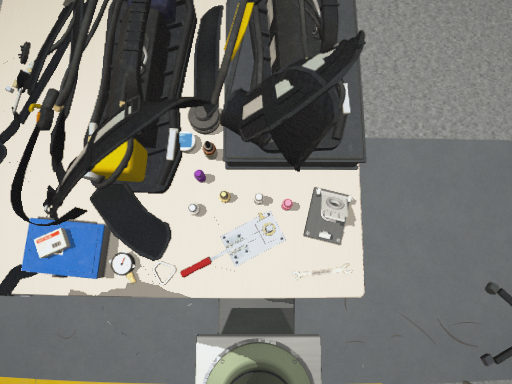

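The scene view shows the gauge at about (310,260), lid open, with white couplings at (247,195) and (178,172), brass at (217,178), and pink and purple look-alikes. In the top view the gauge is at (328,215), with whites at (259,198) and (194,209). I'll enlarge both.

Run:
```python
from h import *
for f,(x0,y0,x1,y1) in {'scene0':(160,130,370,300),'top0':(180,160,370,280)}.items():
    s=4 if f=='top0' else 3.5
    cv2.imwrite(f'pics/{f}c.png',cv2.resize(cv2.imread(f'pics/{f}.png')[y0:y1,x0:x1],None,fx=s,fy=s,interpolation=cv2.INTER_CUBIC))
```

```text
(no output)
```

View pics/scene0c.png

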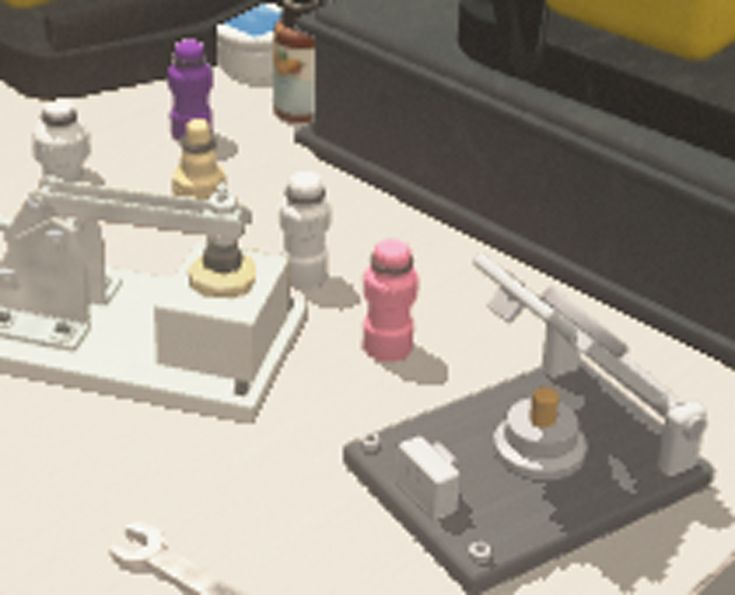

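View pics/top0c.png

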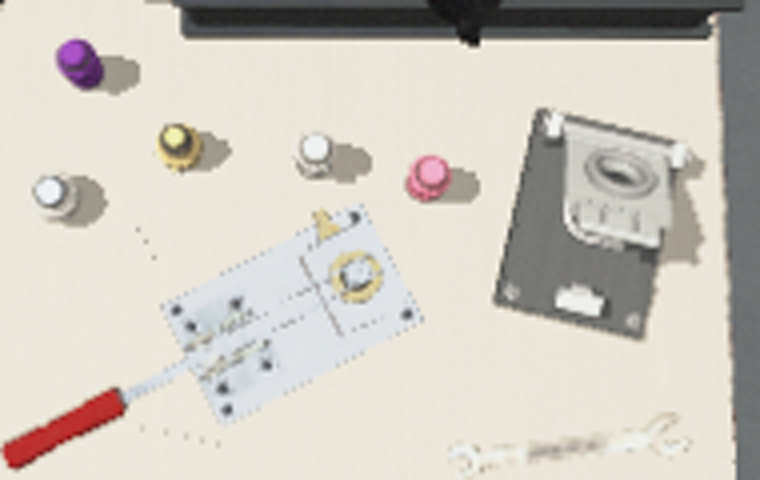

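The middle white one (top crop (316,148), scene crop (306,180)) is slim like the pink decoy, so it is the long one. The left white (scene crop (60,140)) is the stubby. The gauge's catch faces the robot. Next I'll fit the poses.

Run:
```python
from h import *
from scipy.optimize import least_squares
S,T=load('scene0'),load('top0')
s=lambda x,y:((x+.5)/3.5+160-.5,(y+.5)/3.5+130-.5); t=lambda x,y:((x+.5)/4+180-.5,(y+.5)/4+160-.5)
a,b=.068,.05
G=[(T,t(540,108),(a,b,.012)),(T,t(497,303),(-a,b,.012)),(T,t(643,338),(-a,-b,.012)),
(S,s(346,449),(-a,b,.012)),(S,s(474,578),(-a,-b,.012)),(S,s(711,466),(a,-b,.012)),(S,s(546,393),(0,0,.044))]
def tf(p,q): c,n=np.cos(p[2]),np.sin(p[2]); return [p[0]+c*q[0]-n*q[1],p[1]+n*q[0]+c*q[1],q[2]]
r=least_squares(lambda p:np.concatenate([proj(d,tf(p,q))[0]-uv for d,uv,q in G]),[.55,-.2,0],loss='soft_l1')
print('gauge',r.x,np.degrees(r.x[2]));print(np.concatenate([proj(d,tf(r.x,q))-uv for d,uv,q in G]).round(1))
# lid angle: tab front edge centre, hinge (45,40), tab upper-edge ~101mm from hinge
for ang in (.45,.55,.65,.75,.8):
    p=[tf(r.x,(.045-.101*np.cos(ang),y,.043+.101*np.sin(ang))) for y in(-.025,.025)]
    print(ang,((proj(T,p)-[180,160])*4).round().tolist(),((proj(S,p)-[160,130])*3.5).round().tolist())
for n,st,tt in(('long',(306,176),(316,146)),('pinkchk',(391,243),(431,170)),('brass',(197,122),(175,137)),('stub',(60,104),(50,190))):
    z={'brass':.054,'stub':.046}.get(n,.06)
    print(n,onplane(S,s(*st),z)[0].round(4),onplane(T,t(*tt),z)[0].round(4))
# long via body axis prediction
for P in (onplane(T,t(316,146),.06)[0],):
    print([((proj(S,[P[0],P[1],z])[0]-[160,130])*3.5).round().tolist() for z in(0,.03,.06)],[((proj(T,[P[0],P[1],z])[0]-[180,160])*4).round().tolist() for z in(0,.06)])
```

```text
gauge [ 0.46101127 -0.18357699 -0.24093737] -13.804694459133591
[[-0.4 -0.3]
 [-0.8  0.4]
 [-0.2  0.8]
 [-0.2 -2.1]
 [ 1.2  0.1]
 [ 3.7 -0. ]
 [-1.6  1.3]]
0.45 [[639.0, 291.0], [558.0, 271.0]] [[498.0, 382.0], [426.0, 319.0]]
0.55 [[644.0, 282.0], [563.0, 262.0]] [[509.0, 360.0], [436.0, 298.0]]
0.65 [[649.0, 272.0], [567.0, 251.0]] [[522.0, 339.0], [448.0, 278.0]]
0.75 [[655.0, 260.0], [572.0, 240.0]] [[537.0, 318.0], [462.0, 258.0]]
0.8 [[658.0, 254.0], [575.0, 233.0]] [[545.0, 308.0], [470.0, 248.0]]
long [0.5026 0.0015 0.06  ] [ 0.5037 -0.0012  0.06  ]
pinkchk [ 0.4872 -0.0711  0.06  ] [ 0.4887 -0.0737  0.06  ]
brass [0.508  0.0907 0.054 ] [0.51   0.0884 0.054 ]
stub [0.4757 0.1712 0.046 ] [0.4767 0.1683 0.046 ]
[[308.0, 273.0], [309.0, 225.0], [310.0, 176.0]] [[313.0, 159.0], [314.0, 144.0]]
```

```bash
python3 -m crank '{"travel":[[1,-4.8,0],[2,-9.6,0],[3,-14.4,0],[4,-19.2,0],[5,-24,0]],"turn":[[0,0,0],[0,0,0],[0,0,0],[0,0,0],[0,0,0]],"gripper":[1,1,1,1,1]}' 40
python3 -m crank '{"travel":[[2.6,-4,0],[5.2,-8,0],[7.8,-12,0],[10.4,-16,0],[13,-20,0]],"turn":[[0,0,0],[0,0,0],[0,0,0],[0,0,0],[0,0,0]],"gripper":[1,1,1,1,1]}'
```

```text
clock: 0.6
position: [0.2788, 0.3395, 0.2311]
tool_rot: [-3.141, -0.0, 2.767]
force: [1.7, 0.6, -0.0]
grip_width: 0.0122
finger_force: 0.0
clock: 1.1
position: [0.4095, 0.1398, 0.2314]
tool_rot: [3.141, 0.0, 2.767]
force: [0.6, 1.7, 0.8]
grip_width: -0.0004
finger_force: 0.0
```

```bash
python3 -m crank '{"travel":[[0.6,-4.8,0],[1.2,-9.6,0],[1.8,-14.4,0],[2.4,-19.2,0],[3,-24,0]],"turn":[[0,0,0],[0,0,0],[0,0,0],[0,0,0],[0,0,0]],"gripper":[1,1,1,1,1]}'
python3 -m crank '{"travel":[[0.4,-4,0],[0.4,-7.9,0],[0.4,-7.9,-4],[0.4,-7.9,-7],[0.4,-7.9,-9]],"turn":[[0,0,0],[0,0,0],[0,0,0],[0,0,0],[0,0,0]],"gripper":[1,1,1,1,1]}'
python3 - <<'E'
from h import *
d=grab('scene','s1');im=cv2.imread('pics/s1.png')
cv2.imwrite('pics/s1c.png',cv2.resize(im[170:310,220:380],None,fx=4,fy=4,interpolation=cv2.INTER_CUBIC))
p=bot.observe()['position'];print(p,(proj(d,p)-[220,170])*4)
E
```

```text
clock: 1.6
position: [0.4386, -0.1003, 0.2314]
tool_rot: [3.141, 0.0, 2.767]
force: [0.9, 1.1, 0.2]
grip_width: -0.0002
finger_force: 0.0
clock: 2.1
position: [0.4419, -0.1775, 0.1393]
tool_rot: [-3.141, -0.002, 2.766]
force: [0.1, 0.3, -0.3]
grip_width: 0.0
finger_force: 0.0
[ 0.44103607 -0.17693839  0.13734249] [[350.66725895  99.76844284]]
```

View pics/s1c.png

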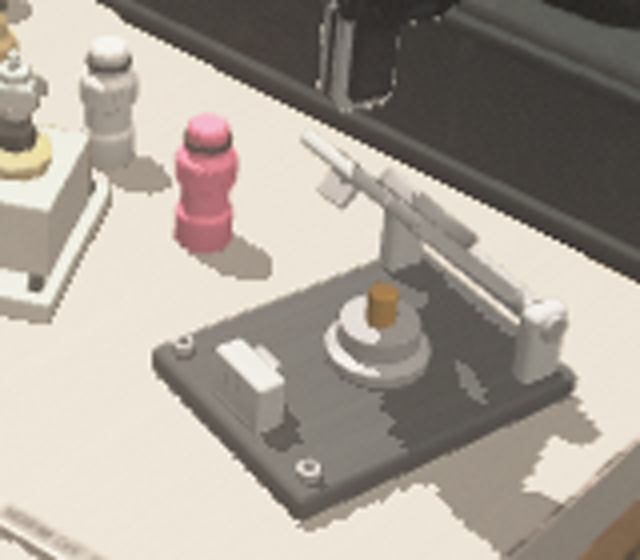

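```bash
python3 -m crank '{"travel":[[0,0,-0.8],[0,0,-1.6],[0,0,-2.4],[0,0,-3.1],[0,0,-3.7]],"turn":[[0,0,0],[0,0,0],[0,0,0],[0,0,0],[0,0,0]],"gripper":[1,1,1,1,1]}'
python3 -m crank '{"travel":[[-0.15,0,-0.2],[-0.3,0,-0.4],[-0.5,0,-0.6],[-0.6,0,-0.8],[-0.75,0,-1]],"turn":[[0,0,0],[0,0,0],[0,0,0],[0,0,0],[0,0,0]],"gripper":[1,1,1,1,1]}'
python3 -m crank '{"travel":[[-0.15,0,-0.2],[-0.3,0,-0.4],[-0.45,0,-0.6],[-0.6,0.1,-0.9],[-0.7,0.1,-1.1]],"turn":[[0,0,0],[0,0,0],[0,0,0],[0,0,0],[0,0,0]],"gripper":[1,1,1,1,1]}'
```

```text
clock: 2.65
position: [0.4427, -0.1773, 0.104]
tool_rot: [3.141, -0.0, 2.767]
force: [-2.5, 0.6, 1.3]
grip_width: 0.0
finger_force: 1.2
clock: 3.15
position: [0.4353, -0.1774, 0.0943]
tool_rot: [3.142, 0.0, 2.767]
force: [0.3, 0.4, 0.1]
grip_width: 0.0002
finger_force: 0.3
clock: 3.65
position: [0.4281, -0.1763, 0.083]
tool_rot: [-3.142, -0.0, 2.767]
force: [-0.3, 0.6, -0.1]
grip_width: -0.0001
finger_force: 0.2
```

```bash
python3 -m crank '{"travel":[[-0.1,0,-0.3],[-0.25,0.1,-0.6],[-0.35,0.1,-0.9],[-0.45,0.2,-1.2],[-0.55,0.2,-1.5]],"turn":[[0,0,0],[0,0,0],[0,0,0],[0,0,0],[0,0,0]],"gripper":[1,1,1,1,1]}'
python3 -m crank '{"travel":[[-0.1,0,-0.2],[-0.15,0,-0.5],[-0.2,0,-0.8],[-0.3,0.1,-1],[-0.3,0.1,-1.2]],"turn":[[0,0,0],[0,0,0],[0,0,0],[0,0,0],[0,0,0]],"gripper":[1,1,1,1,1]}'
python3 - <<'E'
from h import *
d=grab('scene','s2');im=cv2.imread('pics/s2.png')
cv2.imwrite('pics/s2c.png',cv2.resize(im[170:310,220:380],None,fx=4,fy=4,interpolation=cv2.INTER_CUBIC))
o=bot.observe();print(o['position'],o['force'],(proj(d,o['position'])-[220,170])*4)
E
```

```text
clock: 4.15
position: [0.4228, -0.1743, 0.068]
tool_rot: [3.142, -0.0, 2.767]
force: [-0.8, -0.3, 1.5]
grip_width: -0.0
finger_force: 0.2
clock: 4.65
position: [0.4197, -0.1733, 0.0561]
tool_rot: [-3.142, -0.0, 2.767]
force: [-0.7, -0.2, 0.4]
grip_width: -0.0001
finger_force: 0.3
[ 0.41962445 -0.1733206   0.05589651] [-0.28518558  0.39047259 -0.55254161] [[287.95131357 303.95527606]]
```

View pics/s2c.png

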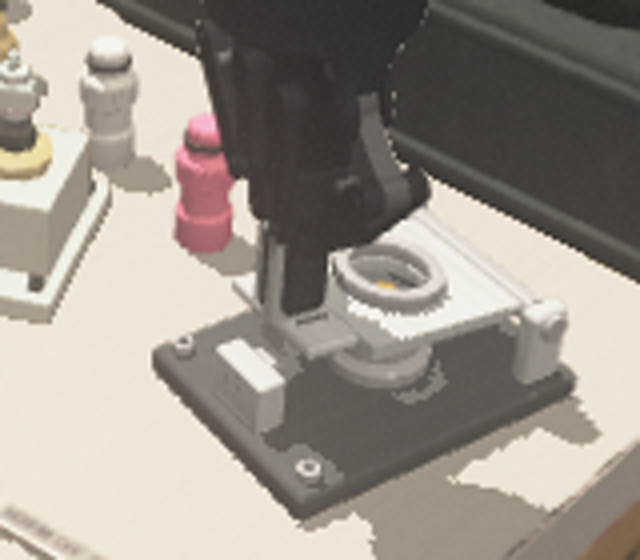

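The fingertip rests on the tab at about (288,310) and the lid has come down with it. I'll continue through the catch.

```bash
python3 -m crank '{"travel":[[0,0,-0.2],[0,0,-0.4],[-0.1,0,-0.6],[-0.1,0,-0.7],[-0.1,0,-0.8]],"turn":[[0,0,0],[0,0,0],[0,0,0],[0,0,0],[0,0,0]],"gripper":[1,1,1,1,1]}'
python3 -m crank '{"travel":[[0,0,-0.1],[0,0,-0.2],[0,0,-0.3],[0,0,-0.4],[0,0,-0.5]],"turn":[[0,0,0],[0,0,0],[0,0,0],[0,0,0],[0,0,0]],"gripper":[1,1,1,1,1]}'
```

```text
clock: 5.2
position: [0.4195, -0.1735, 0.0487]
tool_rot: [3.141, 0.002, 2.767]
force: [1.3, 2.6, 13.9]
grip_width: 0.0
finger_force: 6.5
clock: 5.7
position: [0.4187, -0.1734, 0.0431]
tool_rot: [-3.142, -0.0, 2.767]
force: [0.1, -0.1, 0.9]
grip_width: 0.0002
finger_force: 0.2
```

```bash
python3 -m crank '{"travel":[[0,0,3],[0,0,7],[0,0,11],[0,0,15],[1.5,4,15]],"turn":[[0,0,0],[0,0,0],[0,0,0],[0,0,0],[0,0,0]],"gripper":[1,1,1,0.4,0.4]}'
python3 -m crank '{"travel":[[2,4,0],[4,8,0],[6,12,0],[6.7,13.3,0],[6.7,13.3,0]],"turn":[[0,0,0],[0,0,0],[0,0,0],[0,0,0],[0,0,0]],"gripper":[0.4,0.4,0.4,0.4,0.4]}'
python3 - <<'E'
from h import *
out=[]
for n,(x0,y0) in {'scene':(200,170),'top':(240,160)}.items():
    d=grab(n,n+'2');out.append(cv2.resize(cv2.imread(f'pics/{n}2.png')[y0:y0+130,x0:x0+130],None,fx=5,fy=5,interpolation=cv2.INTER_CUBIC)[:590,:])
cv2.imwrite('pics/a.png',out[0]);cv2.imwrite('pics/b.png',out[1])
print(bot.observe()['position'])
E
```

```text
clock: 6.2
position: [0.4346, -0.1372, 0.1976]
tool_rot: [3.141, 0.007, 2.76]
force: [2.5, -0.0, -0.9]
grip_width: 0.0284
finger_force: 0.0
clock: 6.7
position: [0.5013, 0.0015, 0.1929]
tool_rot: [-3.141, -0.0, 2.77]
force: [-0.2, -0.9, -0.9]
grip_width: 0.0513
finger_force: 0.0
[ 0.50029173 -0.00133459  0.19303746]
```

View pics/a.png

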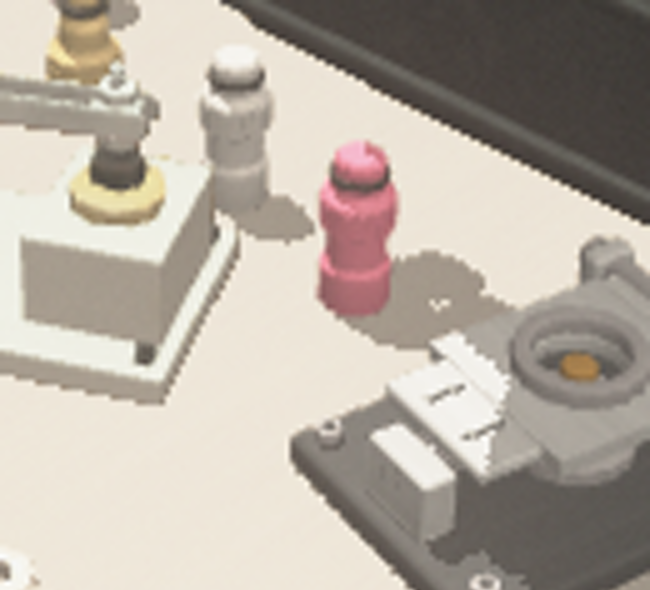

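View pics/b.png

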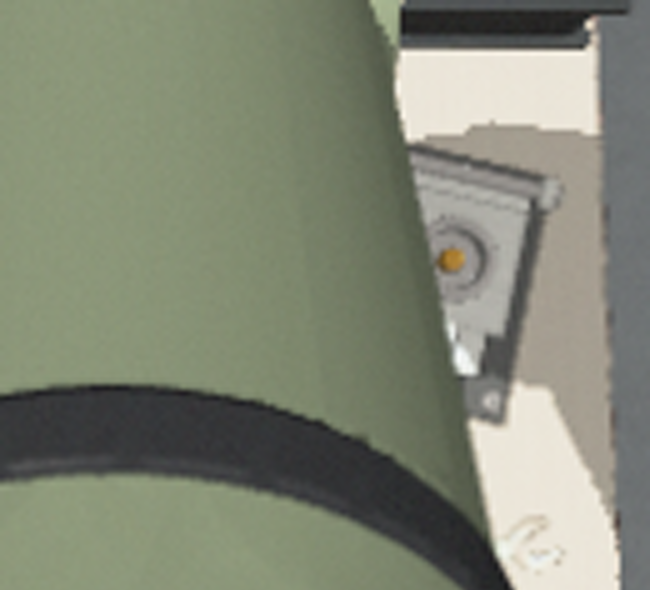

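The lid is shut and the pin is visible through the ring: ring centre is about (582,355) and pin about (580,367) in the scene crop, pin (453,259) in the top crop. The long coupling stands at (238,45–212).

Run:
```python
from h import *
from scipy.optimize import least_squares
S,T=load('scene2'),load('top2')
s=lambda x,y:((x+.5)/5+200-.5,(y+.5)/5+170-.5); t=lambda x,y:((x+.5)/5+240-.5,(y+.5)/5+160-.5)
si=lambda p:(np.array(p)+.5-[200,170])*5-.5; ti=lambda p:(np.array(p)+.5-[240,160])*5-.5
print('pin S',onplane(S,s(580,367),.044),'T',onplane(T,t(453,259),.044),'ring S',onplane(S,s(582,354),.050))
th=np.linspace(0,2*np.pi,60)
def bb(d,f,c,r,z): q=f(proj(d,np.c_[c[0]+r*np.cos(th),c[1]+r*np.sin(th),z+0*th])); return np.r_[q.min(0),q.max(0)].round(0)
c=onplane(S,s(582,354),.050)[0]
print('ring outer bbox S at c',bb(S,si,c,.022,.05),'bore',bb(S,si,c,.0155,.05),'T',bb(T,ti,c,.022,.05),bb(T,ti,c,.0155,.05))
# coupling: fit x,y so projected sections match (xmin,xmax of body, ymax foot, ymin cap)
def f(p):
    foot=bb0(p,.0125,0);cap=bb0(p,.009,.06);body=bb0(p,.013,.045)
    return [foot[3]-212,cap[1]-45,(foot[0]+foot[2])/2-241,(body[0]+body[2])/2-237]
def bb0(c,r,z): q=si(proj(S,np.c_[c[0]+r*np.cos(th),c[1]+r*np.sin(th),z+0*th])); return np.r_[q.min(0),q.max(0)]
r=least_squares(f,[.503,0]);print('long',r.x,r.fun.round(1),bb0(r.x,.013,.03).round())
```

```text
pin S [[ 0.46311497 -0.18498194  0.044     ]] T [[ 0.46749874 -0.185041    0.044     ]] ring S [[ 0.46215496 -0.18577241  0.05      ]]
ring outer bbox S at c [509. 310. 655. 400.] bore [531. 323. 633. 386.] T [414. 225. 500. 311.] [427. 238. 488. 298.]
long [ 0.50134562 -0.00137655] [ 1.7 -1.9 -3.   3. ] [204. 108. 275. 146.]
```

```bash
python3 -m crank '{"travel":[[0.15,0,-3],[0.15,0,-6],[0.15,0,-9],[0.15,0,-11],[0.15,0,-12]],"turn":[[0,0,0],[0,0,0],[0,0,0],[0,0,0],[0,0,0]],"gripper":[0.4,0.4,0.4,0.4,0.4]}'
python3 -m crank '{"travel":[[0,0,-1.2],[0,0,-2.4],[0,0,-3.6],[0,0,-4.5],[0,0,-4.8]],"turn":[[0,0,0],[0,0,0],[0,0,0],[0,0,0],[0,0,0]],"gripper":[0.4,0.4,0.4,0.4,0.4]}'
```

```text
clock: 7.3
position: [0.5011, -0.0022, 0.0719]
tool_rot: [-3.14, -0.002, 2.764]
force: [-0.9, -0.4, 0.8]
grip_width: 0.051
finger_force: 0.0
clock: 7.8
position: [0.502, -0.0005, 0.0244]
tool_rot: [-3.141, -0.001, 2.767]
force: [0.7, -0.1, -0.6]
grip_width: 0.0513
finger_force: 0.0
```

Run:
```python
from h import *
d=grab('scene','s3');im=cv2.imread('pics/s3.png')
cv2.imwrite('pics/s3c.png',cv2.resize(im[150:280,190:320],None,fx=4.5,fy=4.5,interpolation=cv2.INTER_CUBIC))
print(bot.observe()['position'])
```

```text
[ 5.01997929e-01 -4.53764270e-04  2.44711310e-02]
```

View pics/s3c.png

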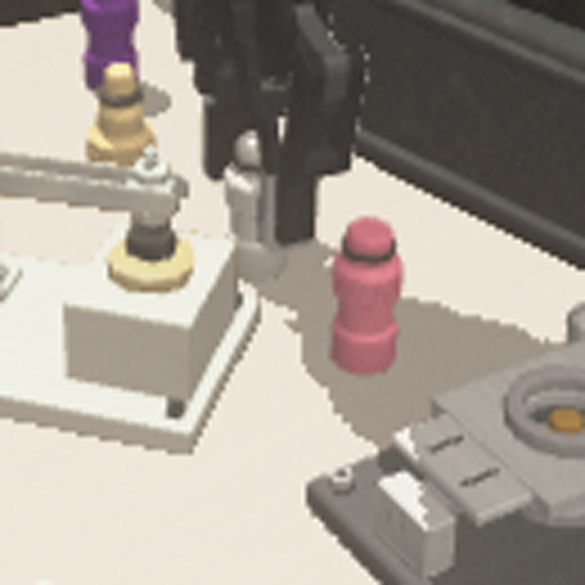

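The coupling (about (252,200) in the crop) stands between the open fingers, clear of the pink one. Grip and lift.

```bash
python3 -m crank '{"travel":[[0,0,0],[0,0,0],[0,0,0],[0,0,0],[0,0,0]],"turn":[[0,0,0],[0,0,0],[0,0,0],[0,0,0],[0,0,0]],"gripper":[0.8,0.8,0.8,0.8,0.8]}' 60
python3 -m crank '{"travel":[[0,0,1],[0,0,3],[0,0,5],[0,0,8],[0,0,11]],"turn":[[0,0,0],[0,0,0],[0,0,0],[0,0,0],[0,0,0]],"gripper":[0.8,0.8,0.8,0.8,0.8]}'
```

```text
clock: 8.35
position: [0.5027, -0.0003, 0.0258]
tool_rot: [3.141, 0.001, 2.767]
force: [-0.1, -0.0, 7.1]
grip_width: 0.0236
finger_force: 59.0
clock: 8.85
position: [0.502, -0.0005, 0.1369]
tool_rot: [-3.141, -0.0, 2.767]
force: [0.5, 0.3, -0.7]
grip_width: 0.0237
finger_force: 59.1
```

```bash
python3 -m crank '{"travel":[[0,3,1],[0,6,2],[0,9,2],[0,12,2],[0,14,2]],"turn":[[0,0,0],[0,0,0],[0,0,0],[0,0,0],[0,0,0]],"gripper":[0.8,0.8,0.8,0.8,0.8]}'
python3 - <<'E'
from h import *
a=grab('top','t4');b=grab('scene','s4')
o=bot.observe();print(o['position'],o['grip_width'],o['force'])
A=cv2.resize(cv2.imread('pics/t4.png')[180:246,295:361],None,fx=6,fy=6,interpolation=cv2.INTER_CUBIC)
p=proj(b,o['position'])[0].round().astype(int);print(p)
x0,y0=p[0]-33,p[1]-33
B=cv2.resize(cv2.imread('pics/s4.png')[y0:y0+66,x0:x0+66],None,fx=6,fy=6,interpolation=cv2.INTER_CUBIC)
cv2.imwrite('pics/ab.png',np.hstack([A,B])); print(A.shape,B.shape)
for n,d in (('t4',a),('s4',b)):
    hsv=cv2.cvtColor(cv2.imread(f'pics/{n}.png'),cv2.COLOR_BGR2HSV)
    m=cv2.inRange(hsv,(8,130,80),(25,255,255))
    q=proj(d,[.464,-.185,.044])[0]; yy,xx=np.nonzero(m); k=np.hypot(xx-q[0],yy-q[1])<12
    if k.any(): uv=(xx[k].mean(),yy[k].mean()); print(n,k.sum(),uv,onplane(d,uv,.044))
E
```

```text
clock: 9.35
position: [0.502, 0.1418, 0.1561]
tool_rot: [3.141, 0.0, 2.768]
force: [1.4, -0.3, -0.9]
grip_width: 0.0238
finger_force: 59.1
[0.50195607 0.14256163 0.15583368] 0.023583864948040115 [-0.31115964 -1.19863154 -1.19474769]
[194 108]
(396, 396, 3) (396, 396, 3)
t4 16 (np.float64(330.0), np.float64(211.5)) [[ 0.46723913 -0.1845164   0.044     ]]
s4 25 (np.float64(315.76), np.float64(242.96)) [[ 0.46336942 -0.1850937   0.044     ]]
```

View pics/ab.png

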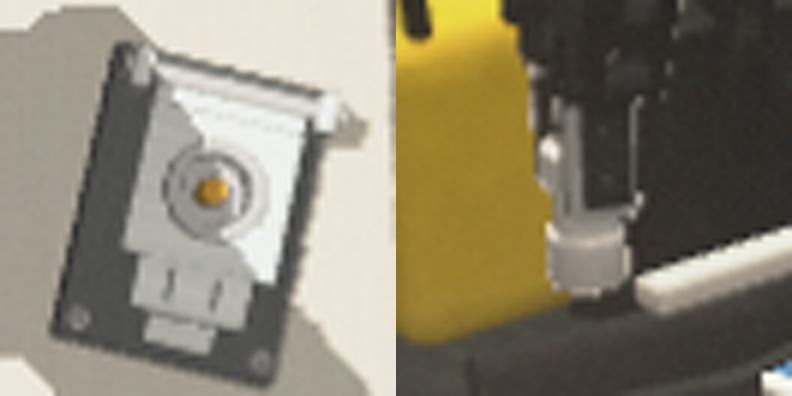

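Run:
```python
from h import *
S,T=load('s4'),load('t4')
th=np.linspace(0,2*np.pi,60)
p=np.array([.502,.1422,.1559]); x0,y0=194-33,108-33
for h in(.025,.027,.029):
    q=(proj(S,np.c_[p[0]+.0125*np.cos(th),p[1]+.0125*np.sin(th),p[2]-h+0*th])+.5-[x0,y0])*6-.5
    print(h,'foot bbox pred',q.min(0).round(),q.max(0).round(),'measured x 152..236, ymax 296')
print('top ring',onplane(T,(330.6,211.3),.05))
# scene ring centre by ellipse check
for c in((.462,-.1858),(.465,-.185),(.467,-.1845)):
    print(c,[(proj(d,[c[0],c[1],.05])[0]).round(1) for d in(S,T)])
```

```text
0.025 foot bbox pred [164. 259.] [243. 291.] measured x 152..236, ymax 296
0.027 foot bbox pred [164. 265.] [244. 297.] measured x 152..236, ymax 296
0.029 foot bbox pred [164. 271.] [244. 303.] measured x 152..236, ymax 296
top ring [[ 0.46701516 -0.18473613  0.05      ]]
(0.462, -0.1858) [array([316. , 240.5]), array([331.1, 213.3])]
(0.465, -0.185) [array([316.7, 239.4]), array([330.7, 212.1])]
(0.467, -0.1845) [array([317.3, 238.7]), array([330.5, 211.3])]
```

```bash
python3 -m crank '{"travel":[[-0.5,-4.8,0],[-1,-9.6,0],[-1.5,-14.4,0],[-2,-19.2,0],[-2.5,-24,0]],"turn":[[0,0,0],[0,0,0],[0,0,0],[0,0,0],[0,0,0]],"gripper":[0.8,0.8,0.8,0.8,0.8]}'
python3 -m crank '{"travel":[[-0.6,-4.4,0],[-1.2,-8.8,-1],[-1.2,-8.8,-4],[-1.2,-8.8,-6],[-1.2,-8.8,-6.2]],"turn":[[0,0,0],[0,0,0],[0,0,0],[0,0,0],[0,0,0]],"gripper":[0.8,0.8,0.8,0.8,0.8]}'
python3 - <<'E'
from h import *
b=grab('scene','s5');p=bot.observe()['position'];print(p)
im=cv2.imread('pics/s5.png')
th=np.linspace(0,2*np.pi,60)
q=proj(b,np.c_[p[0]+.0125*np.cos(th),p[1]+.0125*np.sin(th),p[2]-.0255+0*th]);print('pred foot',q.min(0),q.max(0))
g=cv2.cvtColor(im,cv2.COLOR_BGR2GRAY)
u,v=q.mean(0).round().astype(int)
for r in range(v-6,v+9): print(r,g[r,u-16:u+17].tolist())
E
```

```text
clock: 9.95
position: [0.4765, -0.1028, 0.156]
tool_rot: [3.141, 0.001, 2.766]
force: [0.8, 0.1, -1.2]
grip_width: 0.0235
finger_force: 59.2
clock: 10.45
position: [0.4637, -0.1889, 0.092]
tool_rot: [-3.141, -0.003, 2.765]
force: [0.3, 0.8, -0.3]
grip_width: 0.0238
finger_force: 59.2
[ 0.46436203 -0.18877529  0.09292388]
pred foot [311.23132629 226.51472388] [327.9849409  236.57261384]
225 [228, 229, 230, 230, 230, 229, 230, 174, 225, 221, 175, 132, 137, 143, 146, 143, 129, 122, 132, 133, 131, 125, 107, 128, 151, 171, 186, 195, 226, 228, 230, 228, 228]
226 [229, 230, 230, 230, 229, 230, 230, 143, 194, 225, 222, 150, 142, 144, 146, 150, 149, 132, 133, 132, 132, 158, 156, 180, 224, 223, 219, 225, 222, 229, 229, 229, 229]
227 [230, 230, 230, 230, 229, 229, 229, 134, 143, 173, 226, 223, 167, 162, 166, 157, 160, 160, 159, 167, 176, 189, 188, 174, 214, 232, 232, 222, 221, 219, 229, 229, 229]
228 [230, 231, 230, 229, 230, 230, 216, 132, 136, 138, 156, 197, 167, 176, 180, 182, 186, 190, 188, 189, 190, 192, 174, 152, 206, 210, 226, 235, 223, 221, 219, 228, 229]
229 [230, 230, 230, 230, 234, 2
[... 1138 characters left out ...]
 240, 240, 237, 226]
236 [222, 222, 205, 143, 133, 131, 130, 127, 135, 149, 142, 131, 134, 137, 139, 141, 141, 140, 142, 139, 138, 177, 216, 221, 236, 239, 238, 237, 232, 237, 241, 239, 238]
237 [220, 219, 162, 127, 132, 140, 158, 160, 161, 164, 162, 144, 132, 136, 138, 140, 141, 142, 139, 126, 135, 199, 222, 218, 221, 240, 240, 238, 237, 235, 233, 241, 240]
238 [222, 220, 130, 148, 175, 163, 150, 149, 148, 146, 147, 142, 141, 139, 139, 143, 152, 141, 122, 113, 125, 152, 213, 163, 220, 227, 240, 239, 238, 238, 232, 232, 240]
239 [223, 220, 129, 158, 150, 150, 149, 148, 148, 143, 142, 143, 141, 138, 137, 135, 136, 130, 134, 133, 113, 125, 139, 146, 159, 168, 239, 240, 240, 239, 238, 238, 234]
```

```bash
python3 -m crank '{"travel":[[0.1,0.1,0],[0.1,0.1,0],[0.1,0.1,0],[0.1,0.1,0],[0.1,0.1,0]],"turn":[[0,0,0],[0,0,0],[0,0,0],[0,0,0],[0,0,0]],"gripper":[0.8,0.8,0.8,0.8,0.8]}'
python3 -m crank '{"travel":[[0,0,-0.2],[0,0,-0.4],[0,0,-0.5],[0,0,-0.6],[0,0,-0.6]],"turn":[[0,0,0],[0,0,0],[0,0,0],[0,0,0],[0,0,0]],"gripper":[0.8,0.8,0.8,0.8,0.8]}'
```

```text
clock: 11.0
position: [0.4665, -0.1873, 0.0936]
tool_rot: [3.142, 0.0, 2.767]
force: [0.6, 0.3, -0.9]
grip_width: 0.0233
finger_force: 59.2
clock: 11.5
position: [0.4662, -0.1874, 0.0871]
tool_rot: [-3.142, -0.0, 2.767]
force: [-0.5, 0.4, -0.9]
grip_width: 0.0238
finger_force: 59.2
```

```bash
python3 -m crank '{"travel":[[0,0.15,0],[0,0.15,-0.2],[0,0.15,-0.4],[0,0.15,-0.6],[0,0.15,-0.8]],"turn":[[0,0,0],[0,0,0],[0,0,0],[0,0,0],[0,0,0]],"gripper":[0.8,0.8,0.8,0.8,0.8]}'
python3 -m crank '{"travel":[[0,0,-0.1],[0,0,-0.2],[0,0,-0.3],[0,0,-0.4],[0,0,-0.5]],"turn":[[0,0,0],[0,0,0],[0,0,0],[0,0,0],[0,0,0]],"gripper":[0.8,0.8,0.8,0.8,0.8]}'
```

```text
clock: 12.0
position: [0.4663, -0.1859, 0.0791]
tool_rot: [-3.142, -0.0, 2.767]
force: [-0.7, -1.3, -1.1]
grip_width: 0.0235
finger_force: 59.2
clock: 12.5
position: [0.4663, -0.1859, 0.0742]
tool_rot: [-3.142, 0.0, 2.767]
force: [0.8, 0.1, -1.1]
grip_width: 0.0239
finger_force: 59.2
```

```bash
python3 -m crank '{"travel":[[0,0,-0.1],[0,0,-0.2],[0,0,-0.3],[0,0,-0.4],[0,0,-0.5]],"turn":[[0,0,0],[0,0,0],[0,0,0],[0,0,0],[0,0,0]],"gripper":[0.8,0.8,0.8,0.8,0.8]}'
```

```text
clock: 13.0
position: [0.4664, -0.1859, 0.0693]
tool_rot: [-3.142, 0.0, 2.767]
force: [0.3, 0.1, 3.7]
grip_width: 0.0234
finger_force: 59.6
```

The foot is inside the guide and has met the pin. I'll press on slowly.

```bash
python3 -m crank '{"travel":[[0,0,-0.1],[0,0,-0.2],[0,0,-0.3],[0,0,-0.4],[0,0,-0.5]],"turn":[[0,0,0],[0,0,0],[0,0,0],[0,0,0],[0,0,0]],"gripper":[0.8,0.8,0.8,0.8,0.8]}' 80
python3 -m crank '{"travel":[[0,0,-0.1],[0,0,-0.2],[0,0,-0.3],[0,0,-0.4],[0,0,-0.5]],"turn":[[0,0,0],[0,0,0],[0,0,0],[0,0,0],[0,0,0]],"gripper":[0.8,0.8,0.8,0.8,0.8]}'
python3 -m crank '{"travel":[[0,0,-0.05],[0,0,-0.1],[0,0,-0.15],[0,0,-0.2],[0,0,-0.25]],"turn":[[0,0,0],[0,0,0],[0,0,0],[0,0,0],[0,0,0]],"gripper":[0.8,0.8,0.8,0.8,0.8]}'
```

```text
clock: 13.5
position: [0.4664, -0.1859, 0.0643]
tool_rot: [3.142, 0.0, 2.767]
force: [0.3, 0.5, 4.8]
grip_width: 0.023
finger_force: 79.8
clock: 14.0
position: [0.4664, -0.186, 0.0594]
tool_rot: [3.142, 0.0, 2.767]
force: [-0.9, 0.9, 7.4]
grip_width: 0.0229
finger_force: 80.1
clock: 14.5
position: [0.4665, -0.186, 0.0569]
tool_rot: [3.142, 0.0, 2.767]
force: [-1.3, 0.2, 9.2]
grip_width: 0.0232
finger_force: 80.3
```

```bash
python3 -m crank '{"travel":[[0,0,-0.04],[0,0,-0.08],[0,0,-0.1],[0,0,-0.13],[0,0,-0.15]],"turn":[[0,0,0],[0,0,0],[0,0,0],[0,0,0],[0,0,0]],"gripper":[0.8,0.8,0.8,0.8,0.8]}'
```

```text
clock: 15.0
position: [0.4666, -0.186, 0.0559]
tool_rot: [3.141, 0.001, 2.767]
force: [-4.0, 2.5, 23.9]
grip_width: 0.0228
finger_force: 82.1
```

```bash
python3 -m crank '{"travel":[[-0.03,0,0],[-0.03,0,-0.01],[-0.03,0,-0.02],[-0.03,0,-0.02],[-0.03,0,-0.02]],"turn":[[0,0,0],[0,0,0],[0,0,0],[0,0,0],[0,0,0]],"gripper":[0.8,0.8,0.8,0.8,0.8]}'
python3 - <<'E'
from h import *
d=grab('scene','s6');o=bot.observe();print(o['position'],o['force'],o['moment'],o['grip_width'])
E
```

```text
clock: 15.5
position: [0.4666, -0.186, 0.0559]
tool_rot: [3.141, 0.001, 2.767]
force: [-2.7, 2.5, 23.2]
grip_width: 0.023
finger_force: 82.1
[ 0.46656362 -0.1860061   0.05585297] [-2.39918849  1.66928092 24.31102118] [ 0.48654015  0.66378891 -0.00213147] 0.023142811583594564
```

```bash
python3 -m crank '{"travel":[[0,0,-0.01],[0,0,-0.02],[0,0,-0.03],[0,0,-0.04],[0,0,-0.04]],"turn":[[0,0,0],[0,0,0],[0,0,0],[0,0,0],[0,0,0]],"gripper":[0.8,0.8,0.8,0.8,0.8]}'
python3 -m crank '{"travel":[[0,0,0],[0,0,0],[0,0,0],[0,0,0],[0,0,0]],"turn":[[0,0,0],[0,0,0],[0,0,0],[0,0,0],[0,0,0]],"gripper":[0.8,0.8,0.8,0.8,0.8]}'
```

```text
clock: 16.05
position: [0.4666, -0.186, 0.0558]
tool_rot: [3.141, 0.002, 2.767]
force: [-5.4, 3.5, 32.2]
grip_width: 0.0228
finger_force: 83.2
clock: 16.55
position: [0.4667, -0.186, 0.0558]
tool_rot: [3.141, 0.002, 2.767]
force: [-4.8, 3.5, 31.7]
grip_width: 0.0227
finger_force: 83.2
```

The height stays at 0.0558 m while the force rises to 32 N. The TCP was at 0.0258 m when I gripped the coupling on the table, so the foot is at 30 mm, on the stop.

```bash
python3 -c "
from workcell import bot
print(bot.job_done())"
```

```text
the job is handed in; nothing more can be done
None
```

The lid is clicked shut, and the long white coupling is still gripped and pressed through the guide onto the hard stop at about 32 N; I handed the job in at 16.6 s, and only the lid and that coupling were moved.

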